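# Uncouple the dusting nozzle and park it

## Task

Uncouple the orange dusting nozzle from the air outlet on the desk: with a fingertip on either side of the nozzle push the coupling's sprung collar down to its stop, take hold of the nozzle while the collar is held down, and draw it straight up and out, so that the collar snaps back up. Then stand the nozzle upright and fully home in the empty wooden parking block and let go. Press gently, do not tug at the nozzle while it is still locked, and leave everything else on the desk where it is.

Things in the scene. Friction and masses are not known exactly. Their poses are not given: they have to be found in the camera images.
- outlet: Grey compressed-air outlet block, 130 x 100 x 50 mm on a 150 x 120 mm foot, screwed to the desk. Origin: centre of its underside; z up. On the middle of its top stands the upright quick coupling with the sprung collar. The coupling is rubber-mounted: pushed down, it gives by some mm as a whole (on top of the collar's own travel) and comes back when released.
- collar (a joint): Travel of the coupling's aluminium collar (sleeve), m: 0 = fully forward (up), 0.010 = down at its stop. A spring returns it: it starts to move at about 4 N and needs about 11 N to reach the stop. The lock frees the nozzle only while the collar is more than about 0.0065 down relative to the coupling.
- collar_top (a point): Centre of the collar's flat top ring (56 mm outer, 23 mm inner diameter, 6 mm thick), about 102 mm above the table; moves with the collar; the nozzle stands up through it. Two fingertips fit on it, one each side of the nozzle; while they hold it down the same fingers can close on the nozzle and draw it up; the collar follows. A push of 12 to 18 N is right, over 25 N too much.
- nozzle: Orange dust-blowing nozzle, about 80 g, upright in the coupling at the start. Origin: centre of its nipple's lower end; z up along it. Steel nipple (16 mm diameter, 10 mm groove, bevelled 10 mm foot) from 0 to 34 mm; round knurled grip, 18 mm diameter, from 34 to 70 mm; brass tip to 88 mm. In the coupling it stands 32 mm deep in an 18 mm bore: about 1 mm play.
- stand_a_hole0 (a point): Centre of the mouth of the EMPTY parking hole: 18.5 mm diameter, 30 mm deep, flat-bottomed, in the top of a brown wooden block 56 x 56 x 36 mm fixed on the table (mouth 36 mm above the table). Two more blocks like it hold other nozzles. Fully home, the nozzle's origin is 30 mm below this point.
- nozzle_b: Green nozzle, parked upright in another wooden block: the same steel nipple and 18 mm grip; 88 mm tall, top 94 mm above the table. Origin: lower end. Leave alone.
- nozzle_c: Grey nozzle with black tip, parked upright in the third block: the same steel nipple and 18 mm grip; 88 mm tall. Origin: lower end. Leave alone.
- pen_cup: Red cup with pens, 72 mm diameter, 145 mm tall with pens. Origin: centre of its underside. Leave alone.
- tape: Yellow roll of tape lying flat, 90 mm diameter, 22 mm high. Origin: centre of its underside. Leave alone.
- paint_jar: Small green paint jar with white lid, 52 mm diameter, 60 mm tall. Origin: centre of its underside. Leave alone.
- sketchbook: Closed red sketchbook, 105 x 150 x 16 mm. Origin: centre of its underside. Leave alone.
- block_eraser: White eraser, 55 x 22 x 13 mm. Origin: centre of its underside. Leave alone.
There are look-alikes about, which are no part of the job. Leave any red look-alike of the part that bears stand_a_hole0 alone.

How it is judged (in metres and radians):
On the way, in this order (a step that is already met when the one before it is completed fails the run):
1. the collar is pushed down far enough to unlock (more than 6.5 mm) while the nozzle is still in the coupling (value of joint collar above 0.0065 m and z of nozzle in the frame of outlet below 0.066 m), for 0.1 s.
2. the nozzle is drawn clear above the coupling, and the collar has snapped fully forward (z of nozzle in the frame of outlet above 0.102 m and value of joint collar below 0.0015 m), for 0.1 s.
At the end, for the whole second after the job is handed in: The orange nozzle stands upright (within 0.1 rad), within 4 mm of the empty parking hole's centre and fully home (its lower end more than 27 mm below the hole's mouth), released and at rest; the outlet's collar is fully forward (within 1.5 mm) (horizontal distance between nozzle and stand_a_hole0 below 0.004 m and z of nozzle in the frame of stand_a_hole0 below -0.027 m and angle between nozzle's own z axis and vertical below 0.1 rad and value of joint collar below 0.0015 m and linear speed of nozzle below 0.02 m/s); the robot touches nothing.
It fails at once if the fingers press on the outlet or its collar with more than 25 N (contact force between the fingers and outlet above 25 N).
It fails at once if the nozzle is tugged or wrenched in the coupling with more than 35 N (contact force between nozzle and outlet above 35 N).
It fails at once if something else on the desk is displaced by more than 15 mm (distance of any of nozzle_b, nozzle_c, pen_cup, tape, paint_jar, sketchbook, block_eraser from where it was at the start of the episode above 0.015 m).
It also fails if it takes over 54 s, if anything falls off the work surface, if the arm or the gripper's body presses on something with over 40 N, if the wrist force passes 120 N, or if a joint passes its speed limit or range.

## Robot

A 7-joint arm with a two-finger parallel gripper is mounted at the origin on the work surface. World frame = base frame: x ahead of the robot, y to its left, z up, the work surface at z = 0. Lengths are in mm, angles in rad, forces in N, time in s.
With the tool pointing down it reaches from about 425 to 1025 mm from the base axis. Payload 9.4 kg.
Tool frame: the origin (TCP) lies midway between the tips of the shut fingers; the grasp point (between the pads) lies 19 mm behind it (r.pinch_z is the distance from the TCP to the grasp point, in mm); x points along the fingers, z is the direction in which the jaws open and shut, and the axes are right-handed (so a half turn about x gives the same grasp; the last joint's range is limited). The gripper opens to 85 mm and grips with 20 to 120 N. Pads are 22 mm wide; open, the fingers measure 114 mm over their backs; the gripper's body (76 mm by 85 mm) begins 54 mm behind the grasp point. The pads swing forward as they close: fully open they stand 13 mm farther back than shut.
Start: joints at [-1.4, 0.599, -0.003, 1.599, 0.002, 0.943, -0.08], TCP at [177.826, 702.853, 231.275] pointing down, gripper open.
Joint ranges: [-2.57, 2.57], [-0.35, 1.97], [-1.29, 1.29], [0.11, 2.56], [-1.05, 4.19], [0.11, 1.86], [-2.63, 2.63]. Speed limits (rad/s): [2.22, 2.22, 3.01, 3.01, 3.14, 3.14, 3.14].

## Interface

Orientations are given as [roll, pitch, yaw] about the fixed x, y, z axes, in that order (R = Rz(yaw) Ry(pitch) Rx(roll)).
In Python, from bench import observe, viewer, r, spotter gives the robot as it stands.
- The arm moves only by the shell command python3 -m handwheel 'ROWS' [FORCE]. ROWS is JSON, one flat list of numbers, 7 for each row, row after row: the finger opening in mm, from 0 to 85.4, then the shift along the tool's x, y, z in mm, then the turn, a rotation vector about the tool's x, y, z in units of 5 degrees (1.0 is 5 degrees). A call has 1 to 8 rows; each row is the pose to reach, as a shift and turn from the pose measured when the call began, along the tool's axes at that moment; what a row does not reach only later rows make up. A row lasts 1/8 s, in which the tool goes at most 62.5 mm and 10.7 degrees, less where a joint would pass 70% of its speed; a pose out of reach is approached as far as the arm can. A call with a gripper value outside its range is refused whole. The fingers move at their own pace and stop on an object; FORCE is the grip in N (left out, the last holds). Time passes only in rows, so rows that repeat a pose let the fingers close. It gives the time, the measured TCP pose, the force and the opening at its end, in the units of the state.
- observe(): the state, without advancing time (a new reading comes with each control period).
- viewer.get_image(name): name is "scene" or "top" or "wrist"; returns the picture (400x640x3 uint8, red, green, blue); there is no depth.
- viewer.camera_params(name): a dict with "vertical_fov" (degrees; the focal length in pixels is half the picture's height over the tangent of half this angle, whatever the lens; pixels are square), "cx", "cy" (the principal point, pixels), "xyz" and "orientation" of the camera in the world. Camera axes: x right, y up, looking along -z (the intrinsics and any distortion apply to the point x, -y, -z); pixel columns grow to the right and rows downward; lengths in mm; the calibration is good to about 2 mm. A picture is of the moment at which its call begins: read the wrist's pose just before it. camera_params takes no time and is no camera call; for the wrist camera it gives the pose at the moment of the call.
- r.sign_off(): hands the job in, once; it reports no verdict.
Trained networks look in the newest picture that a camera, given by its name, has taken for a name from the list of things; names that differ only in an ending like _2 or _b are one class to them, and where a whole thing is asked for, a point or a joint stands for the part that bears it (a point fixed in the world has none). Each returns a list of dicts, best first, with "conf" (0 to 1); they miss things now and then, are a little off and sometimes report something else, mostly with a low value. They report only what shows in the picture. A call takes as long as a camera call. They do not tell look-alikes from the thing itself.
- spotter.outline_of(camera, label): "region" (400x640 bool, what is visible of it) and "pixel" ([column, row] in pixels, amid what is visible of it).
- spotter.pinpoint(camera, label): "pixel" ([column, row] in pixels: a listed point, or the origin of a listed thing).
The state is a dict: "t": time; "q": joint angles; "joint_vel": joint speeds; "effort": joint torques, N m; "tcp_pos": TCP position; "tool_rot": TCP orientation; "wrist_force": force on the tool from outside, world axes, zero at the start; "ft_torque": the same for the moment, N m; "grip_width": opening from 0.0 (shut) to 1.0 (fully open).
Only numpy, scipy, OpenCV 4.12 (cv2) and the standard library are available. Lean on these libraries where they do the work, as an engineer would, in place of code of your own. Each camera call takes 0.05 s, during which the arm holds its last target.

## Working session

There is one attempt and no reset: what is moved stays moved. The work goes in short steps, Python scripts to look and compute and a shell command to move; the robot and the scene stay as the last step left them, time stands still between calls to the robot, and variables do not carry over. Pictures are saved under pics/ and viewed, and the job is handed in when it is done.

```bash
ls; mkdir -p pics
cat > h.py <<'E'
import numpy as np, cv2
from bench import observe, viewer, r, spotter
from scipy.spatial.transform import Rotation as R
def save(n,f):
    im=viewer.get_image(n); cv2.imwrite('pics/'+f,im[:,:,::-1]); return im
def st():
    s=observe(); print({k:np.round(s[k],3).tolist() for k in ('t','tcp_pos','tool_rot','wrist_force','grip_width','q')}); return s
E
python3 - <<'E'
from h import *
st()
for n in ('scene','top','wrist'):
    print(viewer.camera_params(n)); save(n,n+'0.png')
print(r.pinch_z)
E
```

```text
pics
{'t': 0.0, 'tcp_pos': [177.709, 702.367, 230.422], 'tool_rot': [-3.063, 1.569, -1.74], 'wrist_force': [0.397, -1.256, 0.283], 'grip_width': 1.001, 'q': [-1.4, 0.6, -0.003, 1.6, 0.002, 0.943, -0.08]}
{'vertical_fov': 54.49390248430563, 'cx': 318.4942759003622, 'cy': 199.27384642479353, 'xyz': array([1120.77658914,  619.27097716,  625.96622682]), 'orientation': array([1.00248212, 0.00679396, 2.4408201 ])}
{'vertical_fov': 43.94739553601927, 'cx': 321.5281651837099, 'cy': 191.6677830005491, 'xyz': array([ 367.9504994 ,  -40.27972965, 1390.84616796]), 'orientation': array([ 0.1568955 ,  0.01824374, -1.54355806])}
{'vertical_fov': 62.3881641738823, 'cx': 318.84318571029485, 'cy': 197.56548783051198, 'xyz': array([105.16784361, 721.76834272, 372.63476117]), 'orientation': array([-0.30017715,  0.00149209,  1.32272598])}
18.700000000000003
```

View pics/scene0.png

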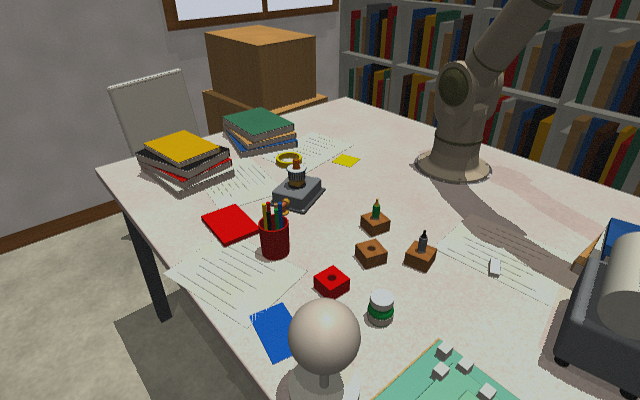

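View pics/top0.png

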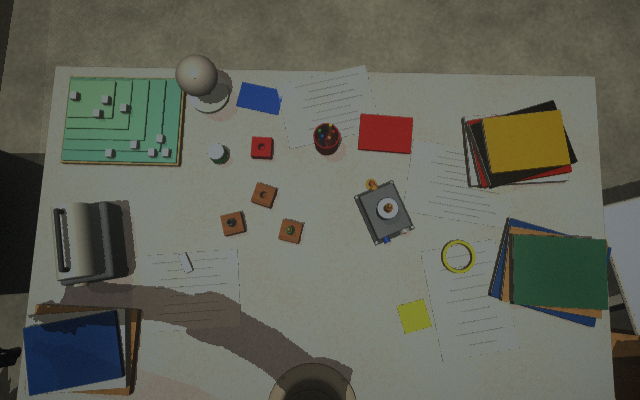

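View pics/wrist0.png

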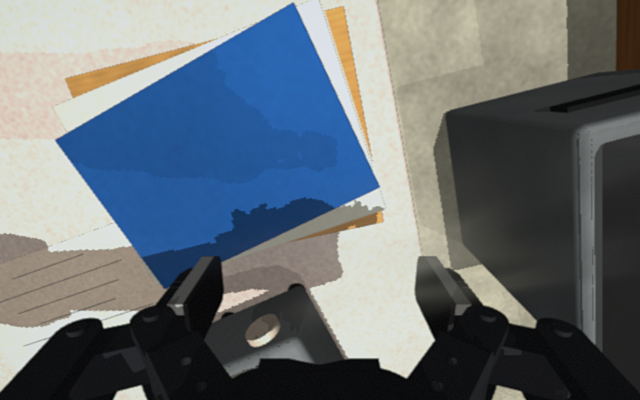

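The scene picture shows the outlet with the orange nozzle at about (297,180), the empty brown block at (371,252) and the red look-alike at (331,281). In the top picture they are at (387,209), (264,194) and (262,147). Next I triangulate them.

```bash
cat >> h.py <<'E'
def ray(p,px,py):
    f=200/np.tan(np.radians(p['vertical_fov'])/2)
    d=np.array([(px-p['cx'])/f,-(py-p['cy'])/f,-1.0])
    d=R.from_euler('xyz',p['orientation']).as_matrix()@d
    return np.array(p['xyz']),d/np.linalg.norm(d)
def tri(obs):
    A=np.zeros((3,3));b=np.zeros(3);Ps=[]
    for o,d in obs:
        P=np.eye(3)-np.outer(d,d);A+=P;b+=P@o;Ps.append((P,o))
    x=np.linalg.solve(A,b); return x,[round(float(np.linalg.norm(P@(x-o))),1) for P,o in Ps]
def atz(od,z):
    o,d=od; return o+d*(z-o[2])/d[2]
def proj(p,X):
    f=200/np.tan(np.radians(p['vertical_fov'])/2)
    c=R.from_euler('xyz',p['orientation']).as_matrix().T@(np.array(X)-p['xyz'])
    return [p['cx']+f*c[0]/-c[2],p['cy']-f*c[1]/-c[2]]
E
python3 - <<'E'
from h import *
P={n:viewer.camera_params(n) for n in('scene','top')}
for l in ('collar_top','stand_a_hole0','nozzle','outlet','pen_cup','nozzle_b','nozzle_c','tape','paint_jar'):
    O={}
    for n in P:
        O[n]=spotter.pinpoint(n,l)[:3]
        print(l,n,[(np.round(o['pixel'],1).tolist(),round(o['conf'],2)) for o in O[n]])
    if all(O.values()):
        print('   ',tri([ray(P[n],*O[n][0]['pixel']) for n in P]))
E
```

```text
collar_top scene [([295.0, 170.9], 0.72)]
collar_top top [([386.9, 211.8], 0.59)]
    (array([ 527.78580271, -188.29199938,   85.50736844]), [4.8, 4.8])
stand_a_hole0 scene [([332.3, 277.4], 0.77), ([372.4, 246.6], 0.65)]
stand_a_hole0 top [([261.0, 148.4], 0.62), ([264.0, 191.8], 0.57)]
    (array([702.34055374, 164.2615766 ,  30.61095494]), [0.6, 0.6])
nozzle scene [([377.1, 224.5], 0.67), ([293.8, 180.1], 0.66), ([372.7, 246.7], 0.63)]
nozzle top [([383.3, 208.4], 0.63), ([233.3, 226.2], 0.62), ([291.2, 235.2], 0.49)]
    (array([474.89050994, -78.18067165, -25.30940386]), [128.9, 128.9])
outlet scene [([297.6, 197.0], 0.83)]
outlet top [([385.5, 214.5], 0.65), ([262.1, 191.1], 0.34)]
    (array([ 526.85702246, -190.95621849,   -5.30974336]), [0.5, 0.5])
pen_cup scene [([276.7, 255.7], 0.89)]
pen_cup top [([323.9, 145.3], 0.97), ([384.2, 211.1], 0.47)]
    (array([726.75782801, -12.90729179, -10.65391699]), [1.7, 1.7])
nozzle_b scene [([377.1, 224.5], 0.67), ([293.8, 180.1], 0.66), ([372.7, 246.7], 0.63)]
nozzle_b top [([383.3, 208.4], 0.63), ([233.3, 226.2], 0.62), ([291.2, 235.2], 0.49)]
    (array([474.89050994, -78.18067165, -25.30940386]), [128.9, 128.9])
nozzle_c scene [([377.1, 224.5], 0.67), ([293.8, 180.1], 0.66), ([372.7, 246.7], 0.63)]
nozzle_c top [([383.3, 208.4], 0.63), ([233.3, 226.2], 0.62), ([291.2, 235.2], 0.49)]
    (array([474.89050994, -78.18067165, -25.30940386]), [128.9, 128.9])
tape scene [([291.4, 160.3], 0.75)]
tape top [([453.5, 253.0], 0.9)]
    (array([ 419.52423414, -372.22915598,   15.56025326]), [5.1, 5.1])
paint_jar scene [([376.8, 317.3], 0.77)]
paint_jar top [([220.4, 154.8], 0.88)]
    (array([6.88441696e+02, 2.84994994e+02, 1.98267620e-01]), [1.0, 1.0])
```

```bash
cat >> h.py <<'E'
def shift(tgt,s=None):
    s=s or observe(); M=R.from_euler('xyz',s['tool_rot']).as_matrix()
    print('tool x',M[:,0].round(3),'y',M[:,1].round(3),'z',M[:,2].round(3))
    v=M.T@(np.array(tgt)-s['tcp_pos']); print('shift',v.round(1)); return v
E
python3 - <<'E'
from h import *
P={n:viewer.camera_params(n) for n in('scene','top')}
print(tri([ray(P['scene'],372.4,246.6),ray(P['top'],264,191.8)]))
print(atz(ray(P['scene'],372.4,246.6),36),atz(ray(P['top'],264,191.8),36))
s=st(); shift(np.array(s['tcp_pos'])+[0,0,100])
shift([528,-188,330])
E
```

```text
(array([573.37376303, 152.9109899 ,  40.75014417]), [4.9, 4.9])
[565.66777171 152.90056192  36.        ] [577.30710866 149.80125956  36.        ]
{'t': 1.05, 'tcp_pos': [177.818, 702.863, 231.29], 'tool_rot': [-0.973, 1.571, 0.35], 'wrist_force': [0.195, 0.287, -0.468], 'grip_width': 0.995, 'q': [-1.4, 0.599, -0.003, 1.599, 0.002, 0.943, -0.08]}
tool x [ 0.  0. -1.] y [-0.969  0.245 -0.   ] z [0.245 0.969 0.   ]
shift [-100.   -0.    0.]
tool x [ 0.  0. -1.] y [-0.969  0.245 -0.   ] z [0.245 0.969 0.   ]
shift [ -98.7 -557.9 -777.8]
```

```bash
python3 -m handwheel '[85,-60,0,0,0,0,0, 85,-100,-30,-25,1,0,0, 85,-100,-80,-65,3,0,0, 85,-100,-130,-105,5,0,0, 85,-100,-180,-150,7,0,0, 85,-100,-225,-190,9,0,0, 85,-100,-270,-230,11,0,0, 85,-100,-320,-270,12,0,0]'
python3 - <<'E'
from h import *
s=st(); shift([575,151,240])
E
```

```text
t: 2.05
tcp_pos: [419.7, 364.7, 331.7]
tool_rot: [0.739, 1.57, 1.011]
wrist_force: [0.9, 0.7, 0.2]
grip_width: 0.995
{'t': 2.05, 'tcp_pos': [419.738, 364.721, 331.705], 'tool_rot': [0.739, 1.57, 1.011], 'wrist_force': [0.895, 0.697, 0.178], 'grip_width': 0.995, 'q': [-1.067, 0.297, 0.329, 1.883, -0.114, 0.979, -0.415]}
tool x [ 0.     0.001 -1.   ] y [-0.269  0.963  0.001] z [0.963 0.269 0.001]
shift [  91.6 -247.6   92.1]
```

```bash
python3 -m handwheel '[85,0,-60,20,0,0,0, 85,20,-110,40,0,0,0, 85,40,-160,60,0,0,0, 85,70,-210,80,0,0,0, 85,92,-248,92,0,0,0, 85,92,-248,92,0,0,0]'
python3 - <<'E'
from h import *
s=st(); p=viewer.camera_params('wrist'); save('wrist','w1.png')
print(p)
for l in ('stand_a_hole0','nozzle_b'):
  for o in spotter.pinpoint('wrist',l): print(l,np.round(o['pixel'],1),round(o['conf'],2),atz(ray(p,*o['pixel']),36).round(1))
E
```

```text
t: 2.8
tcp_pos: [575.8, 146.8, 238.1]
tool_rot: [-2.45, 1.569, -2.184]
wrist_force: [-0.5, 0.2, 0.1]
grip_width: 0.995
{'t': 2.8, 'tcp_pos': [575.77, 146.809, 238.138], 'tool_rot': [-2.45, 1.569, -2.184], 'wrist_force': [-0.455, 0.184, 0.102], 'grip_width': 0.995, 'q': [-0.593, 0.452, 0.356, 1.915, -0.21, 0.812, 0.141]}
{'vertical_fov': 62.3881641738823, 'cx': 318.84318571029485, 'cy': 197.56548783051198, 'xyz': array([556.61520068, 220.48063525, 380.18953214]), 'orientation': array([-0.30140014,  0.00170618,  0.26625292])}
stand_a_hole0 [317.  162.3] 0.92 [572.1 154.2  36. ]
stand_a_hole0 [440.4 185. ] 0.66 [706.8 165.3  36. ]
nozzle_b [261.7  64.7] 0.96 [495.2 232.7  36. ]
nozzle_b [222.6 201.7] 0.68 [483.7  84.7  36. ]
```

View pics/w1.png

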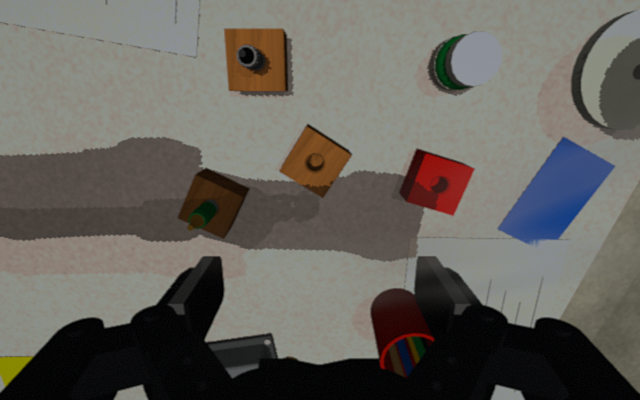

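The empty brown hole shows at (316,161) and the red look-alike at (440,185). The spotter agrees on the brown one: (572,154). Next, the outlet.

Run:
```python
from h import *
shift([528,-185,240])
```

```text
tool x [ 0.001  0.001 -1.   ] y [-0.269  0.963  0.001] z [0.963 0.269 0.001]
shift [  -0.6 -311.5 -135.8]
```

```bash
python3 -m handwheel '[85,0,-55,-25,0,0,0, 85,0,-110,-50,0,0,0, 85,0,-165,-75,0,0,0, 85,0,-220,-100,0,0,0, 85,0,-270,-120,0,0,0, 85,0,-311,-136,0,0,0, 85,0,-311,-136,0,0,0]'
cat > look.py <<'E'
from h import *
import sys
s=st(); p=viewer.camera_params('wrist'); save('wrist',sys.argv[1]); print(p['xyz'],p['orientation'])
for l,z in (('collar_top',102),('nozzle',66),('outlet',0),('stand_a_hole0',36)):
  for o in spotter.pinpoint('wrist',l)[:3]: print(l,np.round(o['pixel'],1),round(o['conf'],2),atz(ray(p,*o['pixel']),z).round(1))
E
python3 look.py w2.png
```

```text
t: 3.82
tcp_pos: [527.5, -187.0, 240.5]
tool_rot: [-0.187, 1.568, 0.083]
wrist_force: [-0.7, 0.1, 0.0]
grip_width: 0.994
{'t': 3.825, 'tcp_pos': [527.486, -186.977, 240.541], 'tool_rot': [-0.187, 1.568, 0.083], 'wrist_force': [-0.73, 0.133, 0.031], 'grip_width': 0.994, 'q': [-0.03, 0.407, 0.375, 1.99, -0.21, 0.778, 0.736]}
[ 507.61768697 -113.62901746  382.65858153] [-0.30056667 -0.00233801  0.26900005]
nozzle [323.5 173.3] 0.84 [ 532.2 -182.8   66. ]
outlet [323.8 161.8] 0.57 [ 533.9 -183.8    0. ]
```

View pics/w2.png

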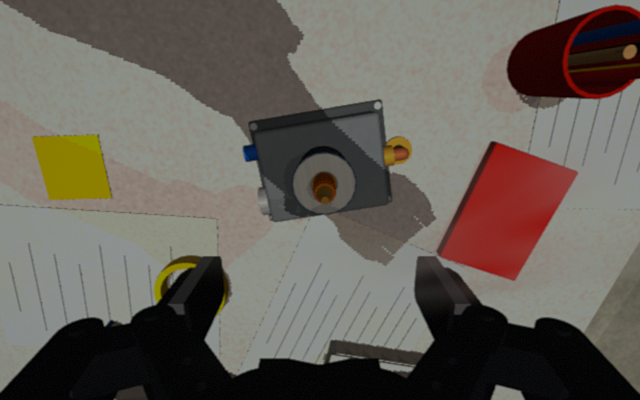

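Run:
```python
from h import *
im=cv2.imread('pics/w2.png')
c=im[120:240,260:400]; cv2.imwrite('pics/w2c.png',cv2.resize(cv2.convertScaleAbs(c,alpha=1.6),None,fx=5,fy=5,interpolation=cv2.INTER_CUBIC))
```

```text
(no output)
```

View pics/w2c.png

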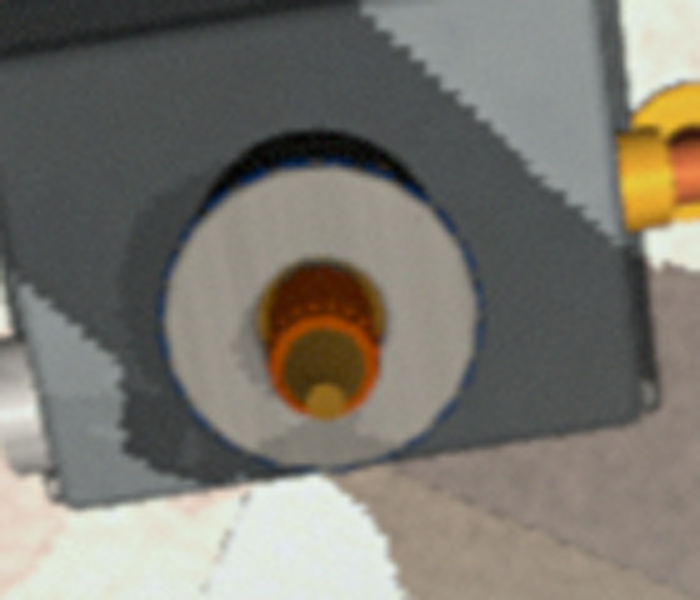

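The ring centre is at (324.5,183.2), with the nozzle upright in it. I compute its position and go lower for a second view.

```bash
python3 - <<'E'
from h import *
p=viewer.camera_params('wrist'); print(atz(ray(p,324.5,183.2),102), atz(ray(p,323.5,173.3),66))
f=330.3
E
python3 -m handwheel '[85,25,0,0,0,0,0, 85,50,0,0,0,0,0, 85,50,0,0,0,0,0]'; python3 look.py w3.png
python3 - <<'E'
from h import *
im=cv2.imread('pics/w3.png')
c=im[120:280,230:430]; cv2.imwrite('pics/w3c.png',cv2.resize(cv2.convertScaleAbs(c,alpha=1.6),None,fx=4,fy=3.5,interpolation=cv2.INTER_CUBIC))
c=im[140:280,240:400]; cv2.imwrite('pics/w3c.png',cv2.resize(cv2.convertScaleAbs(c,alpha=1.6),None,fx=4,fy=4,interpolation=cv2.INTER_CUBIC))
E
```

```text
[ 533.11184286 -178.23699069  102.        ] [ 532.61259039 -177.73253615   66.        ]
t: 4.45
tcp_pos: [527.8, -180.6, 188.4]
tool_rot: [1.887, 1.567, 2.165]
wrist_force: [0.1, -0.9, 0.4]
grip_width: 0.993
{'t': 4.45, 'tcp_pos': [527.757, -180.565, 188.359], 'tool_rot': [1.887, 1.567, 2.165], 'wrist_force': [0.066, -0.88, 0.375], 'grip_width': 0.993, 'q': [-0.008, 0.474, 0.338, 2.041, -0.251, 0.668, 0.772]}
[ 507.92408003 -107.84977377  330.77327366] [-0.29650712  0.00128861  0.27783034]
collar_top [324.9 211.8] 0.63 [ 534.1 -184.4  102. ]
nozzle [321.2 197. ] 0.75 [ 531.5 -184.7   66. ]
outlet [323.7 178.9] 0.71 [ 534.5 -184.5    0. ]
outlet [325.5 197.1] 0.26 [ 541.8 -202.7    0. ]
stand_a_hole0 [324.2 212.2] 0.2 [ 541.1 -207.1   36. ]
```

View pics/w3c.png

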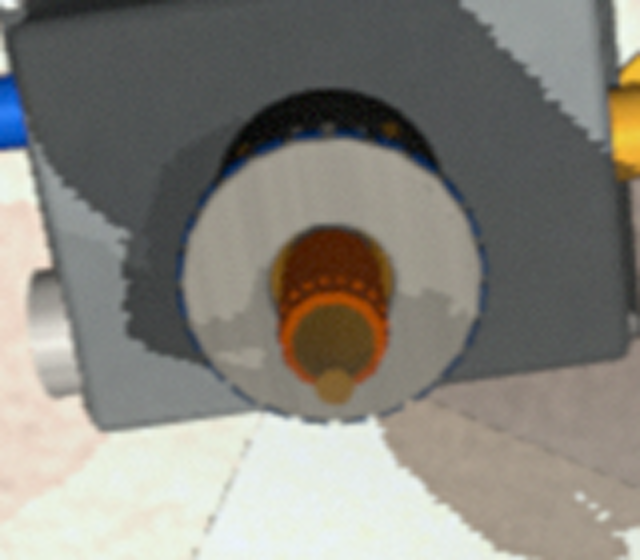

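```bash
python3 - <<'E'
from h import *
p=viewer.camera_params('wrist'); st()
a=dict(p);a['xyz']=np.array([507.61768697,-113.62901746,382.65858153]);a['orientation']=np.array([-0.30056667,-0.00233801,0.26900005])
b=dict(p);b['xyz']=np.array([507.92408003,-107.84977377,330.77327366]);b['orientation']=np.array([-0.29650712,0.00128861,0.27783034])
ra,rb=ray(a,324.5,183.2),ray(b,323.1,208.8)
print(tri([ra,rb]),atz(ra,102),atz(rb,102))
print(p['xyz'],p['orientation'],atz(ray(p,323.1,208.8),102))
E
python3 -m handwheel '[60,0,0,0,0,0,0,60,0,0,0,0,0,0]'; python3 look.py w4.png;python3 -c "from h import *;st()"
```

```text
{'t': 4.7, 'tcp_pos': [528.898, -182.265, 190.588], 'tool_rot': [0.38, 1.568, 0.657], 'wrist_force': [0.007, -0.419, 0.589], 'grip_width': 0.993, 'q': [-0.007, 0.471, 0.34, 2.039, -0.251, 0.669, 0.772]}
(array([ 533.38407189, -185.79527341,   91.97871289]), [0.2, 0.2]) [ 532.64927713 -183.27596629  102.        ] [ 532.16320312 -182.55487911  102.        ]
[ 508.52557661 -109.29170063  332.82547507] [-0.29900347 -0.00277688  0.27604081] [ 533.92984478 -185.07871036  102.        ]
t: 4.95
tcp_pos: [529.1, -182.3, 191.1]
tool_rot: [0.205, 1.567, 0.481]
wrist_force: [0.5, -1.1, 0.4]
grip_width: 0.705
{'t': 4.95, 'tcp_pos': [529.116, -182.32, 191.085], 'tool_rot': [0.205, 1.567, 0.481], 'wrist_force': [0.483, -1.128, 0.406], 'grip_width': 0.705, 'q': [-0.007, 0.471, 0.34, 2.038, -0.251, 0.669, 0.772]}
[ 508.61831048 -109.32438963  333.28605882] [-0.29932694 -0.00356828  0.27604142]
collar_top [323.2 207.5] 0.63 [ 534.1 -184.3  102. ]
nozzle [320.3 189.9] 0.86 [ 531.4 -181.6   66. ]
outlet [321.2 177.9] 0.93 [ 534.3 -186.8    0. ]
stand_a_hole0 [321.8 175.4] 0.71 [ 531.4 -176.    36. ]
stand_a_hole0 [569.4  65.7] 0.49 [705.8 -28.5  36. ]
stand_a_hole0 [322.4 209.1] 0.38 [ 541.  -207.4   36. ]
{'t': 5.2, 'tcp_pos': [528.85, -182.28, 190.584], 'tool_rot': [0.399, 1.568, 0.675], 'wrist_force': [0.777, -0.443, 0.564], 'grip_width': 0.704, 'q': [-0.007, 0.471, 0.34, 2.039, -0.251, 0.669, 0.772]}
```

View pics/w4.png

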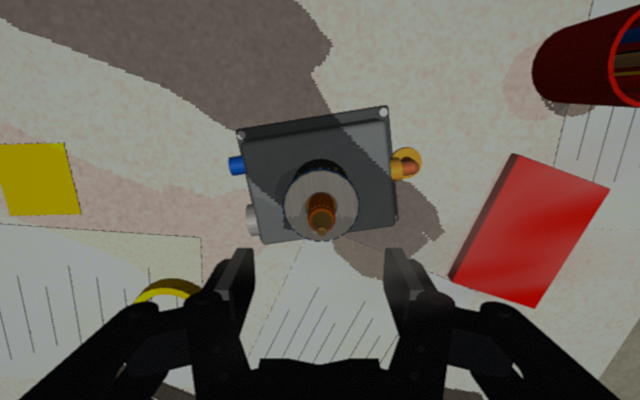

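Ring centre at about (322,206), nozzle tip at (321,231). I align and descend to just above the tip, closing to 40.

Run:
```python
from h import *
shift([532.7,-184,162])
```

```text
tool x [ 0.002  0.002 -1.   ] y [-0.273  0.962  0.001] z [0.962 0.273 0.003]
shift [28.6 -2.7  3.2]
```

```bash
python3 -m handwheel '[40,14,-2.7,3.2,0,0,0, 40,28,-2.7,3.2,0,0,0, 40,28,-2.7,3.2,0,0,0, 40,28,-2.7,3.2,0,0,0]'; python3 look.py w5.png
python3 - <<'E'
from h import *
im=cv2.imread('pics/w5.png')
c=im[140:320,220:420]; cv2.imwrite('pics/w5c.png',cv2.resize(cv2.convertScaleAbs(c,alpha=1.6),None,fx=3.3,fy=3.3,interpolation=cv2.INTER_CUBIC))
E
```

```text
t: 5.7
tcp_pos: [532.6, -184.1, 162.3]
tool_rot: [0.581, 1.568, 0.858]
wrist_force: [0.8, -0.0, 0.8]
grip_width: 0.47
{'t': 5.7, 'tcp_pos': [532.575, -184.069, 162.309], 'tool_rot': [0.581, 1.568, 0.858], 'wrist_force': [0.755, -0.031, 0.794], 'grip_width': 0.47, 'q': [0.014, 0.515, 0.317, 2.052, -0.274, 0.613, 0.794]}
[ 512.34555759 -111.10817908  304.56519275] [-0.2987557  -0.00209199  0.27572133]
collar_top [319.8 217.9] 0.7 [ 534.1 -184.2  102. ]
nozzle [316.9 197.5] 0.65 [ 531.4 -182.    66. ]
outlet [317.7 184.2] 0.79 [ 533.8 -188.7    0. ]
```

View pics/w5c.png

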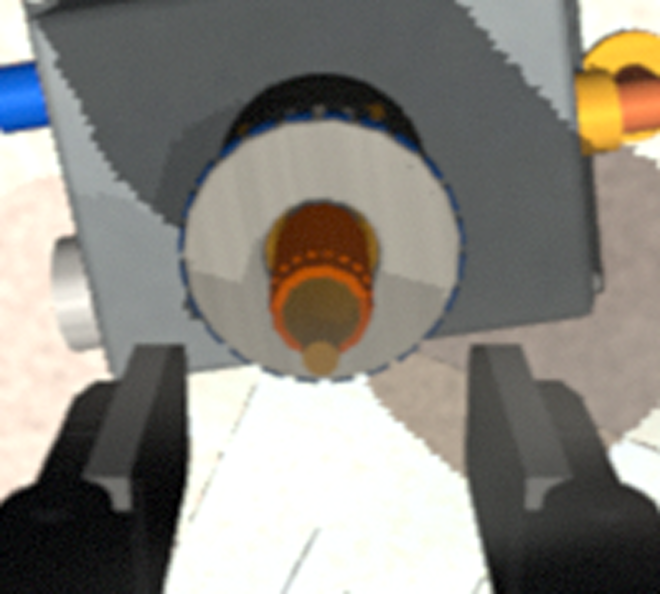

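Run:
```python
from h import *
s=observe();p=viewer.camera_params('wrist'); print(atz(ray(p,317.9,215.5),102),proj(p,s['tcp_pos']))
M=R.from_euler('xyz',s['tool_rot']).as_matrix()
print(M[:,0]);C=R.from_euler('xyz',p['orientation']).as_matrix();print(C.T@M)
```

```text
[ 532.93614795 -183.12417537  102.        ] [np.float64(317.4232379673762), np.float64(261.2538703059958)]
[ 0.00307907  0.00179733 -0.99999364]
[[ 1.30557449e-04 -2.89684809e-04  9.99999950e-01]
 [ 2.95647580e-01  9.55297049e-01  2.38136061e-04]
 [-9.55297070e-01  2.95647534e-01  2.10365759e-04]]
```

```bash
python3 -m handwheel '[28,0,0.8,-0.6,0,0,0, 28,0,0.8,-0.6,0,0,0, 28,20,0.8,-0.6,0,0,0, 28,40,0.8,-0.6,0,0,0, 28,54,0.8,-0.6,0,0,0, 28,54,0.8,-0.6,0,0,0]'; python3 look.py w6.png
python3 - <<'E'
from h import *
im=cv2.imread('pics/w6.png')
c=im[140:320,220:420]; cv2.imwrite('pics/w6c.png',cv2.resize(cv2.convertScaleAbs(c,alpha=1.6),None,fx=3.3,fy=3.3,interpolation=cv2.INTER_CUBIC))
save('scene','s6.png')
E
```

```text
t: 6.7
tcp_pos: [531.8, -183.2, 108.1]
tool_rot: [0.737, 1.568, 1.013]
wrist_force: [0.2, -0.4, -1.1]
grip_width: 0.329
{'t': 6.7, 'tcp_pos': [531.793, -183.203, 108.136], 'tool_rot': [0.737, 1.568, 1.013], 'wrist_force': [0.242, -0.398, -1.119], 'grip_width': 0.329, 'q': [0.052, 0.593, 0.265, 2.09, -0.318, 0.495, 0.831]}
[ 511.58643735 -110.27123821  250.41988021] [-0.29839118 -0.00180507  0.27587706]
nozzle [320.4 225.3] 0.58 [ 533.  -181.2   66. ]
outlet [317.9 198. ] 0.97 [ 532.4 -184.8    0. ]
```

View pics/w6c.png

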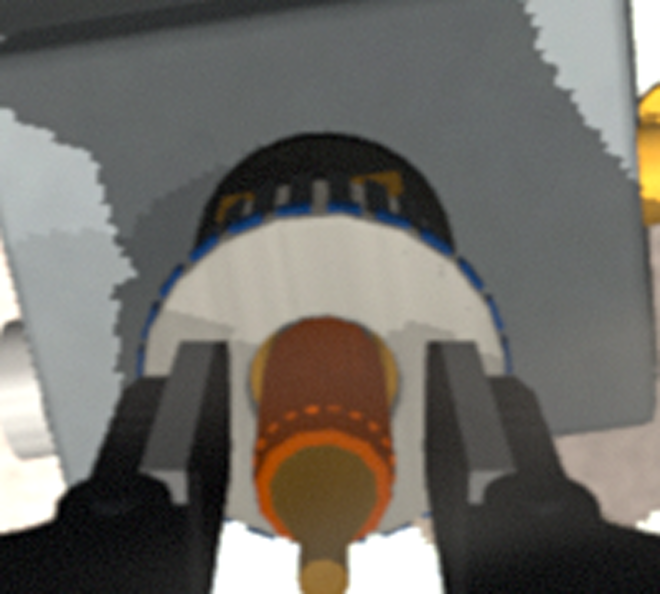

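The fingertips (inner edges 230 and 425 in the crop) straddle the nozzle at 325, centred over the ring. I press down slowly.

```bash
python3 -m handwheel '[28,3,0,-0.5,0,0,0, 28,5,0,-0.5,0,0,0, 28,6,0,-0.5,0,0,0, 28,7,0,-0.5,0,0,0, 28,7,0,-0.5,0,0,0]'; python3 -c "from h import *;st()"
```

```text
t: 7.62
tcp_pos: [532.1, -183.5, 102.4]
tool_rot: [0.131, 1.567, 0.408]
wrist_force: [0.6, 0.3, 0.4]
grip_width: 0.323
{'t': 7.625, 'tcp_pos': [532.068, -183.502, 102.423], 'tool_rot': [0.131, 1.567, 0.408], 'wrist_force': [0.627, 0.277, 0.357], 'grip_width': 0.323, 'q': [0.057, 0.601, 0.258, 2.095, -0.323, 0.48, 0.836]}
```

```bash
python3 -m handwheel '[28,2,0,0,0,0,0, 28,3,0,0,0,0,0, 28,4,0,0,0,0,0,28,4,0,0,0,0,0]'; python3 -c "from h import *;st()"
```

```text
t: 8.12
tcp_pos: [532.2, -183.5, 98.5]
tool_rot: [0.086, 1.566, 0.363]
wrist_force: [-0.9, 0.2, 4.0]
grip_width: 0.33
{'t': 8.125, 'tcp_pos': [532.216, -183.544, 98.533], 'tool_rot': [0.086, 1.566, 0.363], 'wrist_force': [-0.883, 0.203, 4.006], 'grip_width': 0.33, 'q': [0.06, 0.607, 0.253, 2.096, -0.326, 0.471, 0.839]}
```

```bash
python3 -m handwheel '[28,2,0,0,0,0,0, 28,4,0,0,0,0,0, 28,5,0,0,0,0,0,28,5,0,0,0,0,0]'; python3 -m handwheel '[28,1.5,0,0,0,0,0, 28,3,0,0,0,0,0,28,3,0,0,0,0,0]'
```

```text
t: 8.62
tcp_pos: [532.2, -183.6, 93.5]
tool_rot: [0.099, 1.566, 0.375]
wrist_force: [-1.2, 0.2, 6.8]
grip_width: 0.328
t: 9.0
tcp_pos: [532.2, -183.6, 90.7]
tool_rot: [0.102, 1.566, 0.379]
wrist_force: [-1.4, 0.3, 7.6]
grip_width: 0.329
```

```bash
python3 -m handwheel '[28,2,0,0,0,0,0, 28,3,0,0,0,0,0,28,3,0,0,0,0,0]'; python3 -m handwheel '[28,1.5,0,0,0,0,0, 28,3,0,0,0,0,0,28,3,0,0,0,0,0]'
```

```text
t: 9.38
tcp_pos: [532.2, -183.6, 87.9]
tool_rot: [0.122, 1.566, 0.398]
wrist_force: [-0.6, -0.1, 10.0]
grip_width: 0.326
t: 9.75
tcp_pos: [532.2, -183.6, 85.2]
tool_rot: [0.128, 1.566, 0.404]
wrist_force: [-1.7, 1.1, 10.9]
grip_width: 0.325
```

```bash
python3 -m handwheel '[28,1,0,0,0,0,0, 28,2,0,0,0,0,0,28,2,0,0,0,0,0]'; python3 look.py w7.png;  python3 - <<'E'
from h import *
im=cv2.imread('pics/w7.png')
c=im[140:320,220:420]; cv2.imwrite('pics/w7c.png',cv2.resize(cv2.convertScaleAbs(c,alpha=1.6),None,fx=3.3,fy=3.3,interpolation=cv2.INTER_CUBIC))
E
```

```text
t: 10.12
tcp_pos: [532.2, -183.6, 83.7]
tool_rot: [0.132, 1.565, 0.407]
wrist_force: [-2.1, 0.8, 13.0]
grip_width: 0.327
{'t': 10.125, 'tcp_pos': [532.215, -183.637, 83.725], 'tool_rot': [0.132, 1.565, 0.407], 'wrist_force': [-2.064, 0.795, 12.972], 'grip_width': 0.327, 'q': [0.074, 0.63, 0.236, 2.104, -0.338, 0.439, 0.848]}
[ 511.51228111 -110.69148132  225.90395564] [-0.29940176 -0.00521258  0.27546147]
nozzle [319.6 238. ] 0.97 [ 532.2 -179.3   66. ]
outlet [316.5 207.1] 0.67 [ 531.9 -184.9    0. ]
```

View pics/w7c.png

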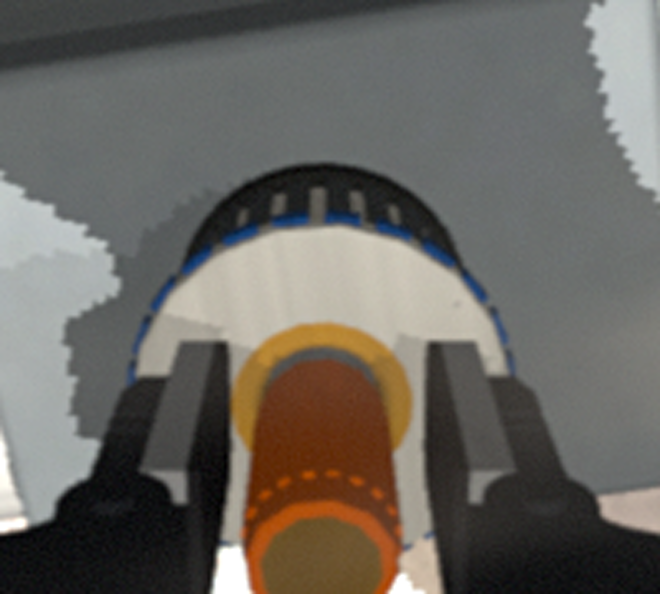

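The collar is clearly down, with the brass core showing around the nozzle. I close on the nozzle.

```bash
python3 -m handwheel '[22,0,0,0,0,0,0, 18,0,0,0,0,0,0, 12,0,0,0,0,0,0,12,0,0,0,0,0,0]' 25; python3 -c "from h import *;st()"
```

```text
t: 10.88
tcp_pos: [530.2, -184.2, 84.0]
tool_rot: [0.577, 1.568, 0.852]
wrist_force: [-7.9, -1.0, 13.1]
grip_width: 0.202
{'t': 10.875, 'tcp_pos': [530.168, -184.156, 83.981], 'tool_rot': [0.577, 1.568, 0.852], 'wrist_force': [-7.872, -1.033, 13.079], 'grip_width': 0.202, 'q': [0.074, 0.629, 0.237, 2.106, -0.337, 0.441, 0.848]}
```

```bash
python3 -m handwheel '[12,0.5,0,-0.5,0,0,0, 12,0.5,0,-0.5,0,0,0]'; python3 -c "from h import *;st()"
```

```text
t: 11.12
tcp_pos: [530.0, -184.2, 84.1]
tool_rot: [0.421, 1.567, 0.696]
wrist_force: [-1.8, 0.4, 12.6]
grip_width: 0.203
{'t': 11.125, 'tcp_pos': [530.018, -184.226, 84.122], 'tool_rot': [0.421, 1.567, 0.696], 'wrist_force': [-1.815, 0.399, 12.565], 'grip_width': 0.203, 'q': [0.075, 0.628, 0.236, 2.107, -0.337, 0.44, 0.849]}
```

```bash
python3 -m handwheel '[12,-2,0,0,0,0,0, 12,-4,0,0,0,0,0,12,-6,0,0,0,0,0,12,-8,0,0,0,0,0]'; python3 -c "from h import *;st()"
```

```text
t: 11.62
tcp_pos: [530.0, -184.2, 92.2]
tool_rot: [0.409, 1.567, 0.684]
wrist_force: [-0.7, 0.7, 4.5]
grip_width: 0.205
{'t': 11.625, 'tcp_pos': [529.982, -184.248, 92.222], 'tool_rot': [0.409, 1.567, 0.684], 'wrist_force': [-0.747, 0.745, 4.535], 'grip_width': 0.205, 'q': [0.069, 0.615, 0.245, 2.103, -0.332, 0.457, 0.844]}
```

```bash
python3 -m handwheel '[12,-2,0,0,0,0,0, 12,-4,0,0,0,0,0,12,-6,0,0,0,0,0]'; python3 -m handwheel '[12,-3,0,0,0,0,0, 12,-6,0,0,0,0,0,12,-6,0,0,0,0,0]'; python3 -c "from h import *;st();save('wrist','w8.png');save('scene','s8.png')"
```

```text
t: 12.0
tcp_pos: [530.0, -184.2, 98.0]
tool_rot: [0.431, 1.567, 0.705]
wrist_force: [1.0, -1.5, -6.1]
grip_width: 0.205
t: 12.38
tcp_pos: [530.0, -184.2, 104.4]
tool_rot: [0.392, 1.566, 0.667]
wrist_force: [0.5, 0.6, -0.9]
grip_width: 0.205
{'t': 12.375, 'tcp_pos': [530.032, -184.166, 104.359], 'tool_rot': [0.392, 1.566, 0.667], 'wrist_force': [0.451, 0.622, -0.862], 'grip_width': 0.205, 'q': [0.059, 0.597, 0.259, 2.097, -0.323, 0.483, 0.837]}
```

View pics/w8.png

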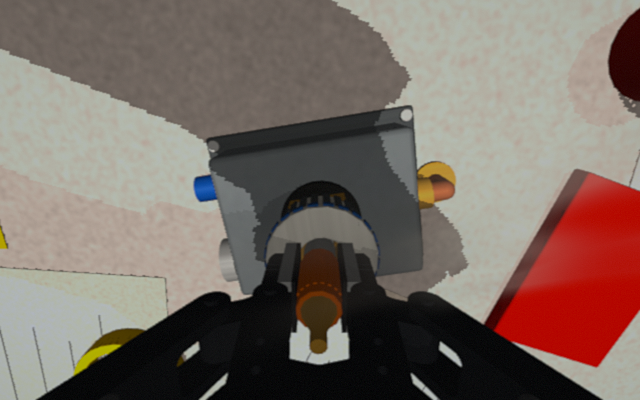

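The nozzle is in the fingers and the pull force is about zero, so it is unlocked. I lift it clear.

```bash
python3 -m handwheel '[12,-8,0,0,0,0,0, 12,-20,0,0,0,0,0,12,-35,0,0,0,0,0,12,-55,0,0,0,0,0,12,-75,0,0,0,0,0,12,-75,0,0,0,0,0]'; python3 look.py w9.png;  python3 -c "from h import *;save('scene','s9.png')"
```

```text
t: 13.22
tcp_pos: [530.5, -184.7, 181.2]
tool_rot: [0.012, 1.564, 0.287]
wrist_force: [0.7, 0.2, -1.3]
grip_width: 0.207
{'t': 13.225, 'tcp_pos': [530.523, -184.663, 181.187], 'tool_rot': [0.012, 1.564, 0.287], 'wrist_force': [0.706, 0.169, -1.34], 'grip_width': 0.207, 'q': [0.003, 0.485, 0.333, 2.045, -0.263, 0.645, 0.786]}
[ 509.64885835 -111.70003386  323.35190749] [-0.30005433 -0.00688358  0.27442897]
collar_top [323.  208.7] 0.6 [ 534.8 -184.4  102. ]
nozzle [320.3 236.7] 0.69 [ 543.5 -220.9   66. ]
outlet [322.7 178.2] 0.85 [ 537.1 -186.7    0. ]
```

View pics/w9.png

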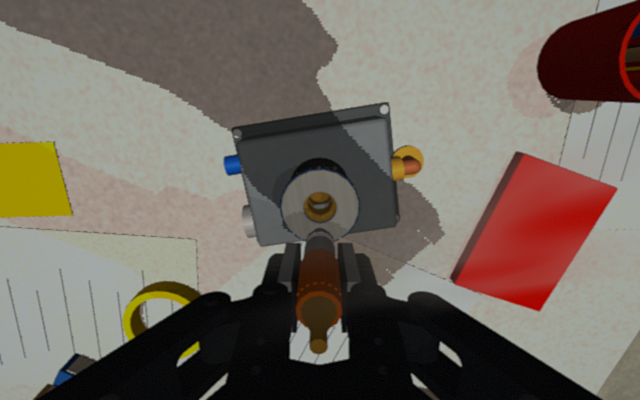

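View pics/s9.png

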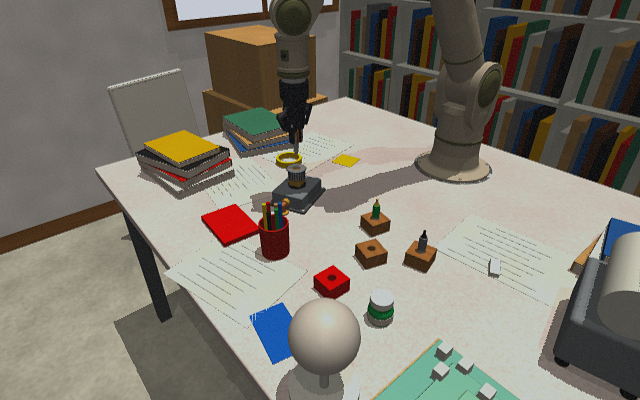

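The nozzle hangs clear in the fingers. The collar is fully up, with the empty bore at (320,206). I go above the parking hole, keeping the orientation.

Run:
```python
from h import *
shift([569,153,160])
```

```text
tool x [ 0.002  0.003 -1.   ] y [-0.271  0.962  0.002] z [0.962 0.271 0.003]
shift [ 19.6 313.8 129.6]
```

```bash
python3 -m handwheel '[12,0,50,20,0,0,0, 12,0,100,41,0,0,0, 12,0,155,63,0,0,0, 12,0,210,86,0,0,0, 12,0,262,108,0,0,0, 12,5,300,124,0,0,0, 12,15,314,130,0,0,0, 12,20,314,130,0,0,0]';  python3 -m handwheel '[12,0,0,0,0,0,0,12,0,0,0,0,0,0]';python3 look.py w10.png
python3 - <<'E'
from h import *
im=cv2.imread('pics/w10.png')
c=im[130:290,220:420]; cv2.imwrite('pics/w10c.png',cv2.resize(cv2.convertScaleAbs(c,alpha=1.3),None,fx=3.5,fy=3.5,interpolation=cv2.INTER_CUBIC))
E
```

```text
t: 14.52
tcp_pos: [568.8, 153.7, 158.4]
tool_rot: [0.972, 1.569, 1.249]
wrist_force: [-1.0, -0.9, -1.6]
grip_width: 0.202
t: 14.78
tcp_pos: [568.9, 151.8, 158.5]
tool_rot: [0.951, 1.569, 1.224]
wrist_force: [0.7, 0.8, -0.1]
grip_width: 0.203
{'t': 14.775, 'tcp_pos': [568.89, 151.815, 158.497], 'tool_rot': [0.951, 1.569, 1.224], 'wrist_force': [0.661, 0.79, -0.099], 'grip_width': 0.203, 'q': [-0.595, 0.55, 0.351, 2.001, -0.308, 0.64, 0.231]}
[548.97443945 224.88396492 300.74106935] [-0.29882313 -0.00085614  0.27347921]
nozzle [318.9 234.3] 0.9 [576.7 126.8  66. ]
nozzle [250.4  64.2] 0.64 [500.2 231.9  66. ]
nozzle [200.6 230.3] 0.6 [488.5 105.6  66. ]
stand_a_hole0 [318.1 188.2] 0.7 [568.4 154.1  36. ]
stand_a_hole0 [474.4 219. ] 0.65 [704.6 163.9  36. ]
```

View pics/w10c.png

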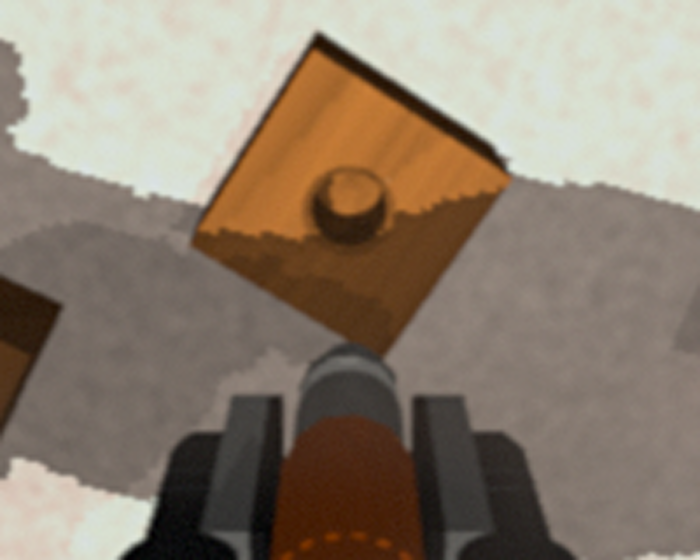

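Hole at about (319.7,188.6); the nozzle nipple (column 319) is in line with it. I correct along y and descend to just above the mouth to check at close range.

```bash
python3 -m handwheel '[12,25,1.6,0,0,0,0, 12,50,1.6,0,0,0,0, 12,75,1.6,0,0,0,0, 12,80,1.6,0,0,0,0, 12,80,1.6,0,0,0,0, 12,80,1.6,0,0,0,0]';python3 look.py w11.png
python3 - <<'E'
from h import *
for n in ('w11','w9'):
    im=cv2.imread(f'pics/{n}.png')
    c=im[150:310,230:410]; cv2.imwrite(f'pics/{n}c.png',cv2.resize(cv2.convertScaleAbs(c,alpha=1.5),None,fx=4,fy=3.7,interpolation=cv2.INTER_CUBIC)) if 0 else cv2.imwrite(f'pics/{n}c.png',cv2.resize(cv2.convertScaleAbs(c,alpha=1.5),None,fx=3.7,fy=3.7,interpolation=cv2.INTER_CUBIC))
E
```

```text
t: 15.78
tcp_pos: [569.2, 155.0, 79.7]
tool_rot: [0.552, 1.567, 0.827]
wrist_force: [-0.0, 0.5, -0.6]
grip_width: 0.204
{'t': 15.775, 'tcp_pos': [569.213, 155.027, 79.667], 'tool_rot': [0.552, 1.567, 0.827], 'wrist_force': [-0.01, 0.518, -0.591], 'grip_width': 0.204, 'q': [-0.543, 0.661, 0.273, 2.046, -0.372, 0.478, 0.283]}
[548.9135544  227.86373847 221.97723189] [-0.29819898 -0.00307828  0.27510341]
nozzle [321.4 236.6] 0.88 [569.3 162.1  66. ]
nozzle [222.7  58. ] 0.79 [504.6 231.9  66. ]
stand_a_hole0 [315.8 232.4] 0.92 [569.2 151.2  36. ]
stand_a_hole0 [528.5 265.9] 0.63 [704.5 165.4  36. ]
```

View pics/w11c.png

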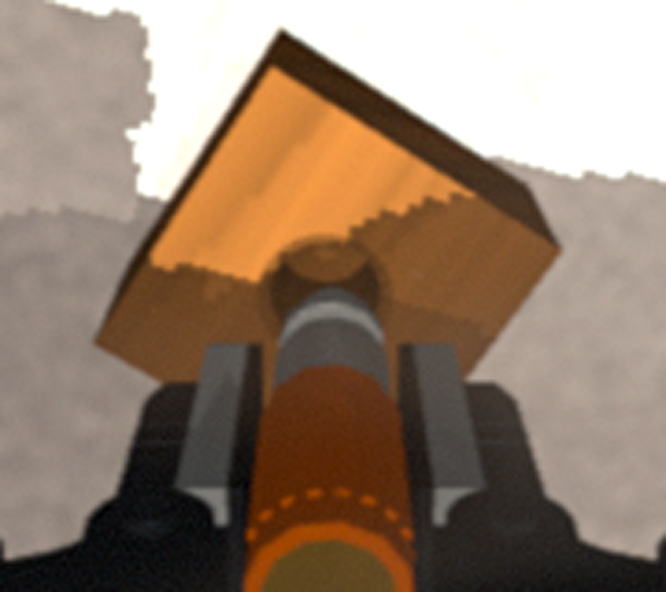

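View pics/w9c.png

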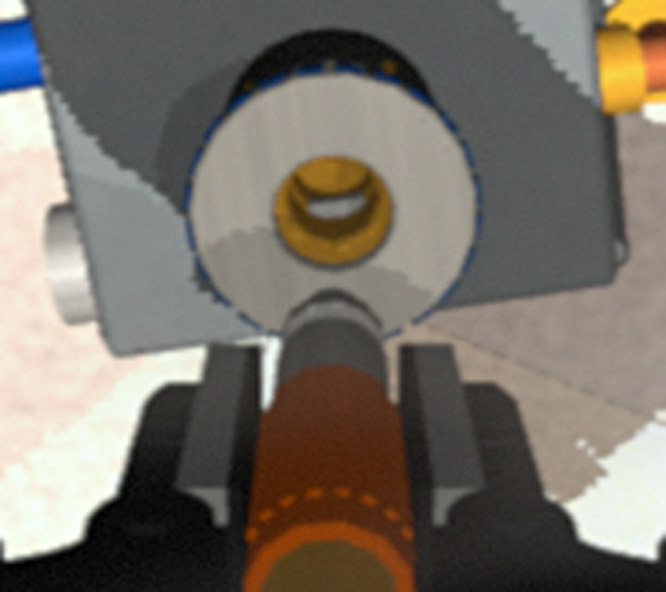

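Run:
```python
from h import *
p=viewer.camera_params('wrist')
def f(xyz,o,px,z,tcp):
    a=dict(p);a['xyz']=np.array(xyz);a['orientation']=np.array(o);w=atz(ray(a,*px),z)
    # tool frame nominal: y=(-.271,.962), z=(.962,.271)
    d=w-np.array(tcp); print(w.round(1),'y',round(-.271*d[0]+.962*d[1],2),'z',round(.962*d[0]+.271*d[1],2))
# w9 ring centre, nozzle-centre
f([509.649,-111.700,323.352],[-.30005,-.00688,.27443],(230+335/3.7,150+208/3.7),102,[530.52,-184.66,181.2])
f([548.9136,227.864,221.977],[-.2982,-.00308,.2751],(317.8,229.5),36,[569.21,155.03,79.7])
f([548.974,224.884,300.741],[-.29882,-.00086,.27348],(319.7,188.6),36,[568.89,151.8,158.5])
s=st(); c=[p['cx'],p['cy']]
f(p['xyz'],p['orientation'],(317.8,229.5),36,s['tcp_pos'])
# nominal (fixed cam in tool): low-noise
from scipy.spatial.transform import Rotation as R
```

```text
[ 532.6 -183.1  102. ] y 0.99 z 2.4
[569.9 153.3  36. ] y -1.83 z 0.19
[569.8 154.1  36. ] y 1.99 z 1.5
{'t': 16.025, 'tcp_pos': [568.831, 155.084, 79.226], 'tool_rot': [0.674, 1.568, 0.95], 'wrist_force': [-0.203, -0.331, -0.976], 'grip_width': 0.203, 'q': [-0.543, 0.662, 0.272, 2.046, -0.372, 0.478, 0.283]}
[569.4 153.6  36. ] y -1.63 z 0.18
```

```bash
python3 -m handwheel '[12,0,-2.2,-1.3,0,0,0, 12,6,-2.2,-1.3,0,0,0, 12,12,-2.2,-1.3,0,0,0, 12,12,-2.2,-1.3,0,0,0]';python3 look.py w12.png
python3 - <<'E'
from h import *
for n in ('w12',):
    im=cv2.imread(f'pics/{n}.png')
    c=im[190:270,270:370]; cv2.imwrite(f'pics/{n}c.png',cv2.resize(cv2.convertScaleAbs(c,alpha=1.8),None,fx=7,fy=7,interpolation=cv2.INTER_CUBIC))
E
```

```text
t: 16.52
tcp_pos: [567.8, 152.6, 66.4]
tool_rot: [1.003, 1.568, 1.278]
wrist_force: [0.2, 1.1, -2.6]
grip_width: 0.202
{'t': 16.525, 'tcp_pos': [567.819, 152.553, 66.446], 'tool_rot': [1.003, 1.568, 1.278], 'wrist_force': [0.226, 1.07, -2.593], 'grip_width': 0.202, 'q': [-0.529, 0.68, 0.257, 2.054, -0.381, 0.451, 0.294]}
[547.7621956  225.45252926 208.73904069] [-0.29817286 -0.0011709   0.27529509]
nozzle [220.6  50.2] 0.92 [505.6 231.6  66. ]
nozzle [318.2 235.8] 0.67 [564.7 165.2  66. ]
stand_a_hole0 [321.7 234.6] 0.75 [569.9 153.7  36. ]
stand_a_hole0 [548.6 275.6] 0.59 [706.1 164.9  36. ]
```

View pics/w12c.png

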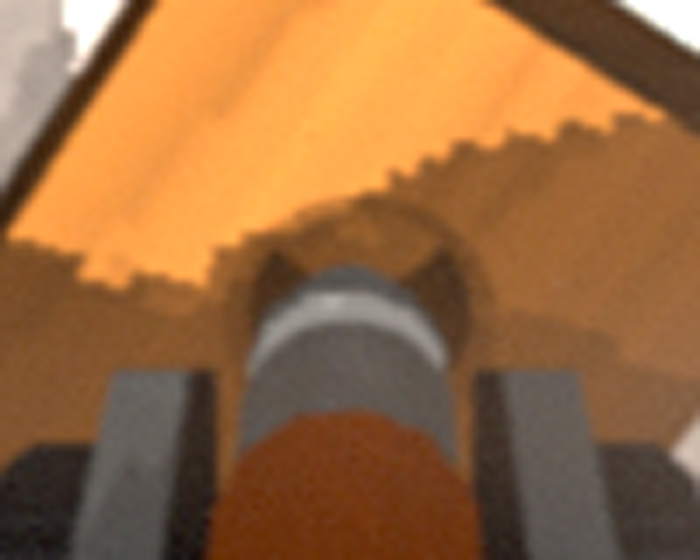

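The hole centre is at about (321.6,235) and the nozzle at column 319.4, so the nozzle is about 1 mm short along tool z. I correct that and lower gently.

```bash
python3 -m handwheel '[12,0,0,1.0,0,0,0, 12,3,0,1.0,0,0,0, 12,6,0,1,0,0,0, 12,9,0,1,0,0,0,12,11,0,1,0,0,0,12,13,0,1,0,0,0]';python3 -c "from h import *;st();save('wrist','w13.png')
im=cv2.imread('pics/w13.png');cv2.imwrite('pics/w13c.png',cv2.resize(cv2.convertScaleAbs(im[190:270,270:370],alpha=1.8),None,fx=7,fy=7,interpolation=cv2.INTER_CUBIC))"
```

```text
t: 17.52
tcp_pos: [569.3, 152.9, 54.1]
tool_rot: [0.655, 1.568, 0.931]
wrist_force: [-0.7, -0.2, -0.4]
grip_width: 0.206
{'t': 17.525, 'tcp_pos': [569.287, 152.908, 54.081], 'tool_rot': [0.655, 1.568, 0.931], 'wrist_force': [-0.73, -0.214, -0.412], 'grip_width': 0.206, 'q': [-0.519, 0.699, 0.244, 2.056, -0.389, 0.427, 0.301]}
```

View pics/w13c.png

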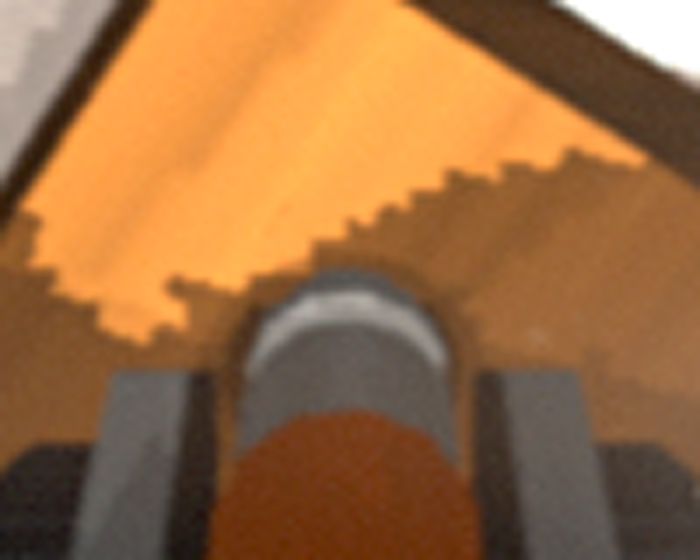

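The nozzle is now centred over the hole's chamfer (column about 345 in the crop) with no contact force. I continue down.

```bash
python3 -m handwheel '[12,2,0,0,0,0,0, 12,4,0,0,0,0,0, 12,6,0,0,0,0,0,12,6,0,0,0,0,0]'; python3 -m handwheel '[12,2,0,0,0,0,0, 12,4,0,0,0,0,0, 12,4,0,0,0,0,0]';python3 -c "from h import *;st();save('wrist','w14.png')
im=cv2.imread('pics/w14.png');cv2.imwrite('pics/w14c.png',cv2.resize(cv2.convertScaleAbs(im[190:270,270:370],alpha=1.8),None,fx=7,fy=7,interpolation=cv2.INTER_CUBIC))"
```

```text
t: 18.08
tcp_pos: [569.1, 152.9, 47.7]
tool_rot: [0.747, 1.568, 1.023]
wrist_force: [0.6, -0.7, -1.1]
grip_width: 0.204
t: 18.45
tcp_pos: [569.0, 152.9, 43.6]
tool_rot: [0.836, 1.568, 1.111]
wrist_force: [-0.2, -1.0, -0.3]
grip_width: 0.204
{'t': 18.45, 'tcp_pos': [569.022, 152.889, 43.557], 'tool_rot': [0.836, 1.568, 1.111], 'wrist_force': [-0.177, -0.997, -0.313], 'grip_width': 0.204, 'q': [-0.512, 0.715, 0.232, 2.059, -0.395, 0.407, 0.306]}
```

View pics/w14c.png

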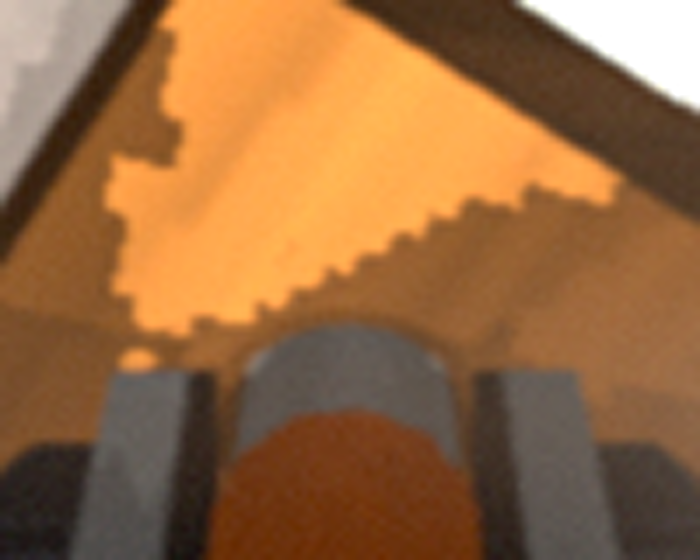

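The foot has entered the hole without contact force. I keep lowering until the fingertips are near the block.

```bash
python3 -m handwheel '[12,2,0,0,0,0,0, 12,4,0,0,0,0,0, 12,6,0,0,0,0,0,12,6,0,0,0,0,0]'; python3 -m handwheel '[12,1.5,0,0,0,0,0, 12,3,0,0,0,0,0, 12,3,0,0,0,0,0]';python3 -c "from h import *;st();save('wrist','w15.png')
im=cv2.imread('pics/w15.png');cv2.imwrite('pics/w15c.png',cv2.resize(cv2.convertScaleAbs(im[190:270,270:370],alpha=1.8),None,fx=7,fy=7,interpolation=cv2.INTER_CUBIC))"
```

```text
t: 19.0
tcp_pos: [569.4, 152.9, 38.2]
tool_rot: [0.679, 1.567, 0.955]
wrist_force: [-1.1, -0.2, 7.1]
grip_width: 0.206
t: 19.38
tcp_pos: [570.0, 153.0, 37.8]
tool_rot: [0.599, 1.565, 0.874]
wrist_force: [-5.8, -1.3, 32.5]
grip_width: 0.202
{'t': 19.375, 'tcp_pos': [569.966, 153.033, 37.765], 'tool_rot': [0.599, 1.565, 0.874], 'wrist_force': [-5.82, -1.348, 32.48], 'grip_width': 0.202, 'q': [-0.505, 0.723, 0.223, 2.061, -0.401, 0.393, 0.311]}
```

View pics/w15c.png

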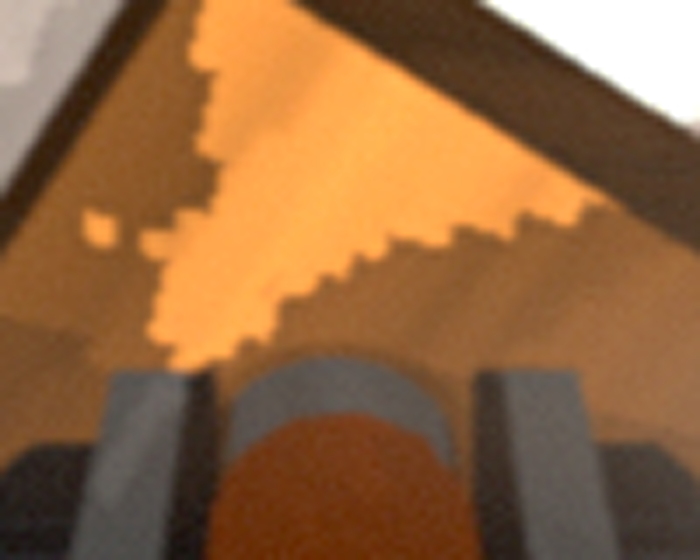

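Contact at TCP z about 38 and 32 N, harder than I wanted. I back off 1.5 mm and check before releasing.

```bash
python3 -m handwheel '[12,-1.5,0,0,0,0,0, 12,-1.5,0,0,0,0,0]';python3 -c "from h import *;s=st();save('scene','s15.png')
im=cv2.imread('pics/s15.png');cv2.imwrite('pics/s15c.png',cv2.resize(cv2.convertScaleAbs(im[160:280,310:450],alpha=1.3),None,fx=5,fy=5,interpolation=cv2.INTER_CUBIC))"
```

```text
t: 19.68
tcp_pos: [570.1, 153.0, 39.5]
tool_rot: [0.561, 1.565, 0.835]
wrist_force: [0.3, 1.2, -1.1]
grip_width: 0.201
{'t': 19.675, 'tcp_pos': [570.061, 153.033, 39.455], 'tool_rot': [0.561, 1.565, 0.835], 'wrist_force': [0.337, 1.199, -1.072], 'grip_width': 0.201, 'q': [-0.506, 0.721, 0.225, 2.061, -0.4, 0.396, 0.31]}
```

View pics/s15c.png

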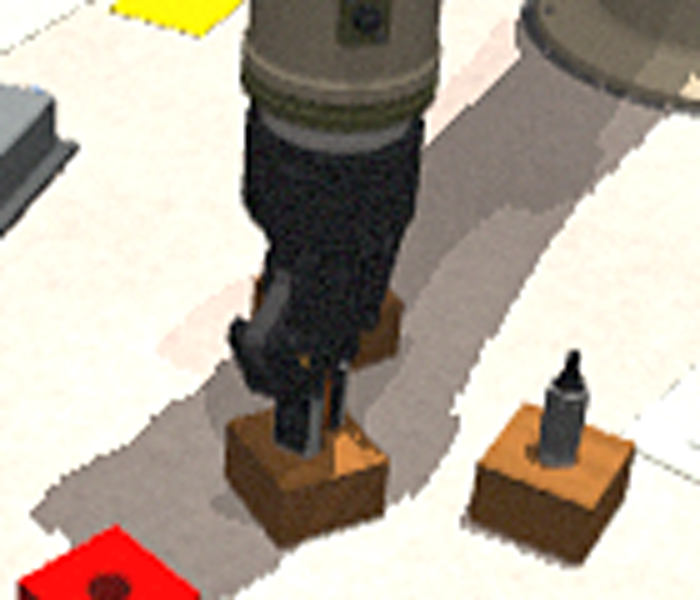

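```bash
python3 -m handwheel '[30,0,0,0,0,0,0, 30,0,0,0,0,0,0,30,0,0,0,0,0,0]';python3 look.py w16.png; python3 -c "from h import *
im=cv2.imread('pics/w16.png');cv2.imwrite('pics/w16c.png',cv2.resize(cv2.convertScaleAbs(im[180:300,250:390],alpha=1.8),None,fx=5,fy=5,interpolation=cv2.INTER_CUBIC))"
```

```text
t: 20.1
tcp_pos: [569.9, 153.0, 39.0]
tool_rot: [0.609, 1.565, 0.884]
wrist_force: [0.8, 0.4, 0.0]
grip_width: 0.352
{'t': 20.1, 'tcp_pos': [569.895, 153.018, 38.95], 'tool_rot': [0.609, 1.565, 0.884], 'wrist_force': [0.849, 0.421, 0.01], 'grip_width': 0.352, 'q': [-0.506, 0.722, 0.224, 2.061, -0.4, 0.396, 0.31]}
[549.47352135 225.65971509 181.3355099 ] [-0.29694307 -0.00451653  0.27465711]
nozzle [318.3 236.9] 0.95 [563.6 176.8  66. ]
nozzle [198.6  42.7] 0.65 [508.6 231.2  66. ]
stand_a_hole0 [579.5 302.9] 0.78 [706.  164.8  36. ]
```

View pics/w16c.png

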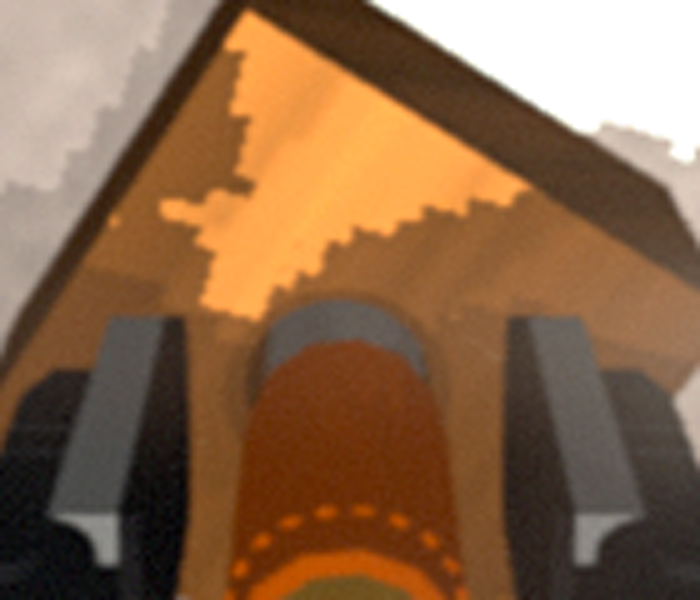

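```bash
python3 -m handwheel '[40,0,0,0,0,0,0,45,-20,0,0,0,0,0, 45,-50,0,0,0,0,0,45,-80,0,0,0,0,0,45,-80,0,0,0,0,0,45,-80,0,0,0,0,0]';python3 look.py w17.png; python3 -c "from h import *
save('scene','s17.png')
im=cv2.imread('pics/w17.png');cv2.imwrite('pics/w17c.png',cv2.resize(cv2.convertScaleAbs(im[150:270,250:390],alpha=1.6),None,fx=5,fy=5,interpolation=cv2.INTER_CUBIC))
im=cv2.imread('pics/s17.png');cv2.imwrite('pics/s17c.png',cv2.resize(cv2.convertScaleAbs(im[160:280,310:450],alpha=1.3),None,fx=5,fy=5,interpolation=cv2.INTER_CUBIC))"
```

```text
t: 21.1
tcp_pos: [569.3, 152.8, 118.8]
tool_rot: [0.645, 1.565, 0.921]
wrist_force: [-0.3, -0.3, 0.0]
grip_width: 0.531
{'t': 21.1, 'tcp_pos': [569.326, 152.813, 118.81], 'tool_rot': [0.645, 1.565, 0.921], 'wrist_force': [-0.272, -0.256, 0.019], 'grip_width': 0.531, 'q': [-0.567, 0.604, 0.313, 2.028, -0.345, 0.555, 0.265]}
[548.89121406 225.43309154 261.20711577] [-0.29671077 -0.00451329  0.27493178]
nozzle [184.4 250.4] 0.96 [491.7 110.2  66. ]
nozzle [237.8  58.8] 0.66 [501.7 232.7  66. ]
nozzle [319.4 197.7] 0.61 [566.3 168.2  66. ]
stand_a_hole0 [319.1 203.8] 0.86 [570. 155.  36.]
stand_a_hole0 [498.5 235.9] 0.56 [704.8 166.8  36. ]
```

View pics/w17c.png

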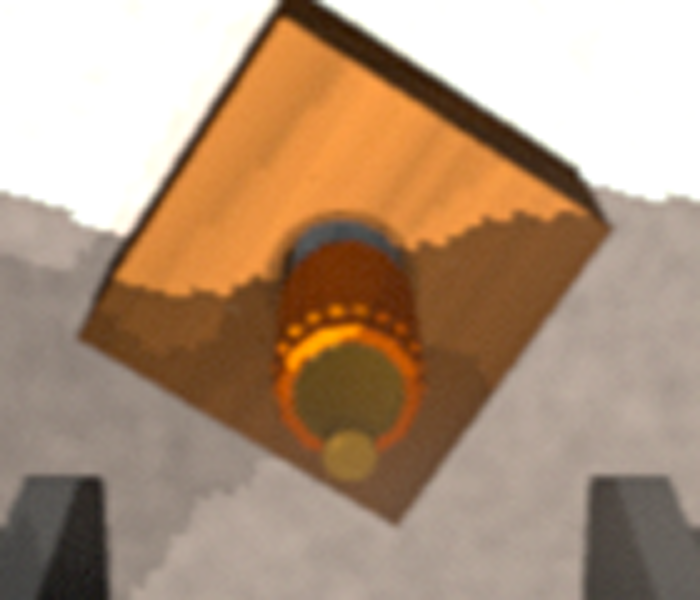

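View pics/s17c.png

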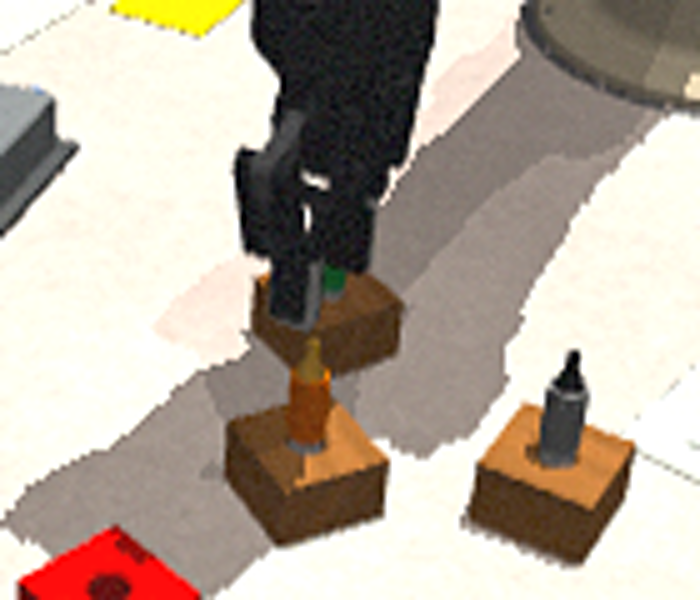

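Run:
```python
from h import *
p=viewer.camera_params('wrist');q=viewer.camera_params('scene')
print(tri([ray(p,319.8,241),ray(q,372.6,228)]))
for c,z in ((.0,94),(0,36)):
    print([np.round(proj(q,[x,y,zz]),1).tolist() for x,y in((569.5,153.7),(501.,232)) for zz in (94,40,36)])
print(proj(p,[569.5,153.7,94]),proj(p,[569.5,153.7,99]),proj(p,[569.5,153.7,36]))
im=cv2.imread('pics/s17.png');cv2.imwrite('pics/s17d.png',cv2.resize(cv2.convertScaleAbs(im[215:265,350:440],alpha=1.3),None,fx=8,fy=8,interpolation=cv2.INTER_CUBIC))
```

```text
(array([570.70348643, 152.4635182 ,  93.34875128]), [0.4, 0.4])
[[373.2, 227.7], [371.6, 246.1], [371.5, 247.4], [419.9, 231.6], [416.8, 250.2], [416.6, 251.5]]
[[373.2, 227.7], [371.6, 246.1], [371.5, 247.4], [419.9, 231.6], [416.8, 250.2], [416.6, 251.5]]
[np.float64(318.2471126568105), np.float64(238.17173020139455)] [np.float64(318.2650646934942), np.float64(242.01008260231416)] [np.float64(318.0918541008012), np.float64(204.97566104659055)]
```

View pics/s17d.png

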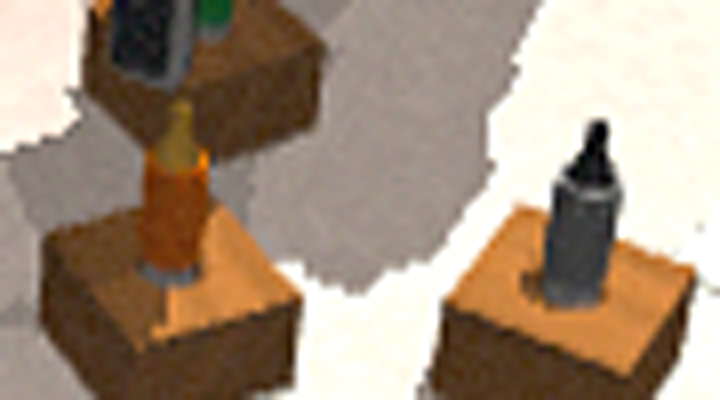

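View pics/w17.png

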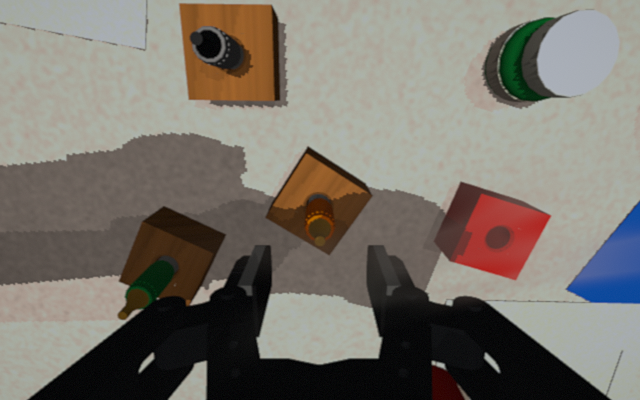

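The nozzle stands upright with its tip triangulated at z of about 93 mm (94 when home), and about as much steel shows as on the parked grey one. As a check, I touch the top lightly with shut fingers.

```bash
python3 -m handwheel '[0,0,0,0,0,0,0,0,0,0,0,0,0,0,0,0,0,0,0,0,0,0,10,0,0,0,0,0,0,18,0,0,0,0,0,0,20,0,0,0,0,0,0,20,0,0,0,0,0]' 20;  python3 -m handwheel '[0,1.5,0,0,0,0,0,0,3,0,0,0,0,0,0,3,0,0,0,0,0]'
```

```text
t: 22.28
tcp_pos: [569.3, 152.5, 98.1]
tool_rot: [0.757, 1.566, 1.032]
wrist_force: [-0.5, 0.5, 0.4]
grip_width: -0.001
t: 22.65
tcp_pos: [569.3, 152.5, 95.1]
tool_rot: [0.768, 1.566, 1.043]
wrist_force: [0.7, 1.1, -0.5]
grip_width: 0.001
```

```bash
python3 -m handwheel '[0,1,0,0,0,0,0,0,1,0,0,0,0,0]';  python3 -m handwheel '[0,1,0,0,0,0,0,0,1,0,0,0,0,0]'; python3 -c "from h import *;st()"
```

```text
t: 22.9
tcp_pos: [569.4, 152.6, 94.2]
tool_rot: [0.739, 1.566, 1.013]
wrist_force: [-0.7, 0.4, 0.7]
grip_width: 0.001
t: 23.15
tcp_pos: [570.3, 152.7, 93.9]
tool_rot: [0.524, 1.565, 0.798]
wrist_force: [-0.8, 0.7, 6.4]
grip_width: -0.003
{'t': 23.15, 'tcp_pos': [570.345, 152.705, 93.933], 'tool_rot': [0.524, 1.565, 0.798], 'wrist_force': [-0.809, 0.731, 6.432], 'grip_width': -0.003, 'q': [-0.548, 0.64, 0.288, 2.04, -0.365, 0.504, 0.281]}
```

Firm contact at exactly 94 mm, so the nozzle is fully home. I retreat upward and make a last check.

```bash
python3 -m handwheel '[0,-20,0,0,0,0,0,0,-50,0,0,0,0,0,0,-90,0,0,0,0,0,0,-90,0,0,0,0,0,0,-90,0,0,0,0,0]'; python3 look.py w18.png; python3 -c "from h import *
save('scene','s18.png');st()"
```

```text
t: 23.78
tcp_pos: [569.5, 152.4, 183.6]
tool_rot: [0.575, 1.565, 0.849]
wrist_force: [-0.3, 1.0, 0.1]
grip_width: 0.001
{'t': 23.775, 'tcp_pos': [569.536, 152.401, 183.616], 'tool_rot': [0.575, 1.565, 0.849], 'wrist_force': [-0.348, 1.026, 0.119], 'grip_width': 0.001, 'q': [-0.613, 0.517, 0.375, 1.982, -0.295, 0.688, 0.222]}
[549.06247284 225.02905059 326.03285422] [-0.29679025 -0.00507246  0.27458812]
nozzle [257.5  69.6] 0.67 [501.8 231.4  66. ]
nozzle [317.4 177.4] 0.65 [566.2 164.9  66. ]
nozzle [207.2 220.3] 0.62 [487.1 104.4  66. ]
stand_a_hole0 [464.4 207.1] 0.9 [707.2 167.6  36. ]
stand_a_hole0 [316.7 185. ] 0.56 [569.4 151.   36. ]
{'t': 24.075, 'tcp_pos': [569.619, 152.131, 183.183], 'tool_rot': [0.617, 1.566, 0.892], 'wrist_force': [0.992, 0.394, 0.119], 'grip_width': -0.003, 'q': [-0.612, 0.518, 0.376, 1.982, -0.295, 0.689, 0.221]}
```

View pics/w18.png

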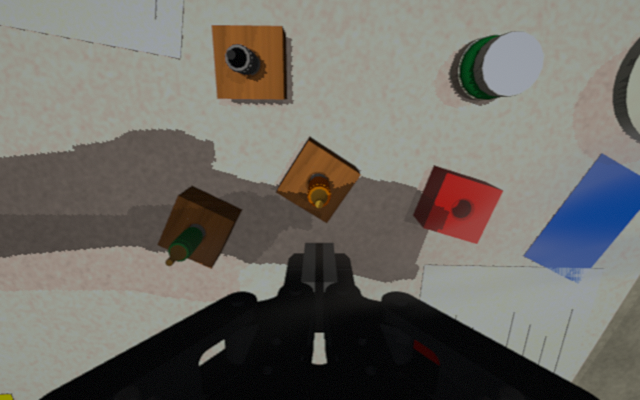

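View pics/s18.png

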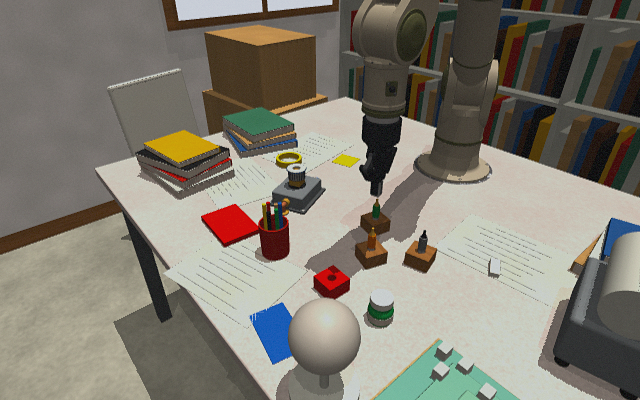

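The orange nozzle stands upright in the brown block (wrist (318,190), scene (372,243)). The robot is clear of it, the collar is up at scene (297,172), and nothing else has moved.

```bash
python3 -c "from h import *
r.sign_off()"
```

```text
the job is handed in; nothing more can be done
```

The orange nozzle is out of the outlet and parked upright, fully home, in the empty brown block. I handed the job in at about 24 s.

**Uncoupling:** I pushed the collar down with about 13 N, and the brass core showed around the nozzle. I closed on the nozzle at 25 N and drew it straight up. The pull peaked at about 6 N, then fell to zero as it came free, and the pictures show the collar back up.

**Last checks:**
- **Seating:** the nozzle tip triangulated at z = 93.3 mm. Shut fingertips touching it lightly (about 6 N) met it at 93.9 mm, against 94 mm expected when home.
- **Released and clear:** the nozzle is upright, the wrist force is about zero and the arm is clear. The red look-alike and the other things look unmoved in the pictures.

**What went less well:**
- While lowering into the block, one step pressed to 32 N, under the 40 N limit. I backed off and released there. I did not establish whether the fingertips or the nozzle made that contact.
- Closing on the nozzle in the coupling put about 8 N sideways on it for a moment, which I relieved before drawing it up.
- The wrist camera's estimate of the coupling centre was 2–3 mm off from where the fingers actually closed. For the placing I relied on close-up views instead.

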